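Free the lever link of the hand press

ROBOT

A 7-joint arm with a two-finger parallel gripper is mounted at the origin on a cart in front of the work surface, level with it; the furniture and walls round the work are solid. World frame = base frame: x ahead of the robot, y to its left, z up, the work surface at z = 0. Lengths are in m, angles in rad, forces in N, time in s.
With the tool pointing down it reaches from about 0.35 to 0.9 m from the base axis. Payload 8.1 kg.
Tool frame: the origin (TCP) lies between the finger pads; the fingertips stand 17 mm ahead of it and the grasp point (between the pads) lies 2 mm behind it; z points along the fingers, y is the line along which they close (so a half turn about z gives the same grasp; the last joint's range is limited). The gripper opens to 92 mm and grips with 3 to 60 N. Pads are 19 mm wide; open, the fingers measure 130 mm over their backs; the gripper's body (75 mm by 190 mm) begins 47 mm behind the grasp point.
Start: joints at [1.014, 0.434, 0.025, 1.573, -0.012, 1.134, -0.075], TCP at [0.274, -0.562, 0.221] pointing down, gripper open.
Joint ranges: [-2.62, 2.62], [-0.44, 2.09], [-1.27, 1.32], [0.08, 2.57], [-1.32, 4.46], [0.12, 2], [-2.74, 2.74]. Speed limits (rad/s): [2.22, 2.22, 3.01, 3.01, 3.14, 3.14, 3.14].

INTERFACE

Orientations are given as a rotation vector (axis times angle).
In Python, from cell import observe, get_image, calibration, sign_off, look_for, regions_of, landmark_of gives the robot as it stands.
- The arm moves only by the tool jog_arm, never from a script. Its argument "plan" is a list of rows, each an object with "offset": the shift along the tool's x, y, z normalised to -1 to 1, where 1 is 0.15 m, a list of three; "twist": the turn, a rotation vector about the tool's x, y, z normalised to -1 to 1, where 1 is 2 pi rad, a list of three; "fingers": the gripper command: -1 is shut, 1 is fully open, values between are in proportion. In form: [{"offset": [x, y, z], "twist": [ax, ay, az], "fingers": fingers}, ...]. A call has 1 to 20 rows; each row is the pose to reach, as a shift and turn from the pose commanded when the call began, along the tool's axes at that moment, turning the shorter way round; what a row does not reach only later rows make up. A row lasts 1/8 s, in which the tool goes at most 62.5 mm and 10.7 degrees, less where a joint would pass 70% of its speed; a pose out of reach is approached as far as the arm can. A call with a number of a shift or a turn outside -1 to 1 is refused whole. A call with a gripper value outside its range is refused whole. The fingers move at their own pace and stop on an object; "newtons" is the grip in N (left out, the last holds). Time passes only in rows, so rows that repeat a pose let the fingers close. It gives the time, the measured TCP pose, the force, the opening and the grip force at its end, in the units of the state.
- observe(): the state, without advancing time (a new reading comes with each control period).
- get_image(name): name is "scene" or "top" or "wrist"; returns the picture (420x560x3 uint8, red, green, blue); there is no depth.
- calibration(name): a dict with "fov_y" (degrees; the focal length in pixels is half the picture's height over the tangent of half this angle, whatever the lens; pixels are square), "cx", "cy" (the principal point, pixels), "k1" (the pictures are not rectified: a ray, as slopes to the right and down, at radius r is drawn at 1 + k1 r^2 times it, then the intrinsics apply), "position" and "attitude" of the camera in the world. Camera axes: x right, y down, z forward; pixel columns grow to the right and rows downward; lengths in m; the calibration is good to about 2 mm. A picture is of the moment at which its call begins: read the wrist's pose just before it. calibration takes no time and is no camera call; for the wrist camera it gives the pose at the moment of the call.
- sign_off(): hands the job in; it is judged then, once.
Trained networks look in the newest picture that a camera, given by its name, has taken for a name from the list of things; names that differ only in an ending like _2 or _b are one class to them, and where a whole thing is asked for, a point or a joint stands for the part that bears it (a point fixed in the world has none). Each returns a list of dicts, best first, with "conf" (0 to 1); they miss things now and then, are a little off and sometimes report something else, mostly with a low value. They report only what shows in the picture. A call takes as long as a camera call. They do not tell look-alikes from the thing itself.
- look_for(thing, camera): "box" ([left, top, width, height] as shares, 0 to 1, of the picture: columns of its width, rows of its height, round what is visible of it).
- regions_of(thing, camera): "region" (420x560 bool, what is visible of it) and "box" ([left, top, width, height] as shares, 0 to 1, of the picture: columns of its width, rows of its height, round what is visible of it).
- landmark_of(thing, camera): "at" ([row, column] as shares, 0 to 1, of the picture: columns of its width, rows of its height: a listed point, or the origin of a listed thing).
The state is a dict: "clock": time; "joints": joint angles; "dq": joint speeds; "joint_efforts": joint torques, N m; "position": TCP position; "ee_rot": TCP orientation; "force": force on the tool from outside, world axes, zero at the start; "ft_torque": the same for the moment, N m; "width": opening from 0.0 (shut) to 1.0 (fully open); "gripper_force": force on a finger pad.
Only numpy, scipy, OpenCV 4.12 (cv2) and the standard library are available. Lean on these libraries where they do the work, as an engineer would, in place of code of your own. Each camera call takes 0.05 s, during which the arm holds its last target. There are 200 camera calls.

TASK

The lever link of the little hand press has to come off for rinsing. Take the forked tool from its stand, set the fork over the spring bar between the inner lug and the brass collar, and press the collar gently sideways, against its spring, just far enough that the link pops up, without ramming the bar against its end stop and without pushing it with your fingers. Then put the tool back upright in its stand, lift the link out, and leave it on the teal saucer; do not pull at the link while it is still pinned, and do not disturb the cup, the timer or the leveller.

Things in the scene. Friction and masses are not known exactly. Their poses are not given: they have to be found in the camera images.
- press: Fixed grey hand-press head on a dark plate 60 x 120 x 8 mm (x, y, z of its frame); origin under the plate's centre. Along its y, mm: outer lug -47 to -35, link well -35 to -25, inner lug -25 to -15 (lugs 30 wide in x, tops 68 high), open stretch -15 to +32 where the bare spring bar is in reach from above, round spring housing +32 to +61 (top 63 high).
- bar_gap (a point): point on the spring bar's axis at y = -9 mm of the press, where the fork goes in. The bar is a 6 mm steel rod along press y, at x = 0, 50 mm high. Its brass collar, 20 mm across and 5 mm thick, has its face toward the inner lug at press y = +5 mm, give or take 8 mm (clamped differently each day: feel for it). Push the collar toward press +y to compress the spring.
- spring_bar (a joint): how far the bar is pushed in toward press +y, m: 0 at rest, hard stop at 0.013. The push starts at about 2.5 N and grows 0.25 N per mm (5.8 N at the stop); the link comes free between 0.009 and 0.012. The bar springs back by itself. Over 12 N on the press through the tool is ramming.
- link: Loose brass link, 80 g, upright in the press's well at press x 0, y -30 mm; origin under its centre (43 mm high while pinned), z up. 45 mm tall: shank 18 x 9 mm (x, y) with an eye for the bar 4 to 12 mm up, copper head 20 x 12 mm from 28 mm up. Once the bar leaves the eye a sprung lifter raises it 12 mm; it then stands loose in the well, and the bar can spring back beneath it.
- link_head (a point): centre of the link's head, 36.5 mm above the link's underside
- fork_tool: Loose forked tool, 120 g, 125 mm tall, fork down in its stand; origin at the fork tips, z up. From the tips: two prongs 4 mm thick (y), 22 mm over both (x), slot between them 11 mm wide and 26 deep; blade to 34; body 22 x 12 mm (x, y) to 60; orange handle 26 x 20 mm from 60 to 125. Over the bar its x must lie along press x; it is the same either way round.
- tool_grip (a point): middle of the orange handle, 95 mm above the fork tips
- tool_stand: Fixed wooden tool stand 60 x 60 mm, block 47 x 36 mm, top 58 mm above the worktop; origin under its centre. Pocket 27 x 16 mm (x, y), its floor 6 mm above the worktop, in which the tool stands with its x axis along the stand's.
- dish: Loose teal saucer, 116 mm across, 14 mm high at the rim, low flat middle; origin at the centre of its underside
- white_cup: white espresso cup 63 x 79 x 55 mm, origin under its centre; bystander
- timer: cream shot timer 70 x 70 x 20 mm, origin under its centre; bystander
- leveller: black round coffee leveller, 62 mm across, 33 mm high, origin under its centre; bystander
Not all that is in view belongs to the job. Of the things that look like the fork_tool, the smaller one is meant.

How it is judged:
By the outcome, as a careful person would: the job done as asked, in the order asked, and still so for the second after the job is handed in, with the robot touching nothing.
It also fails if it takes over 72 s, if anything falls off the work surface, if the arm or the gripper's body presses on something with over 40 N, if the wrist force passes 120 N, or if a joint passes its speed limit or range.

## Working session

There is one attempt and no reset: what is moved stays moved. The work goes in short steps, Python scripts to look and compute and a tool call to move; the robot and the scene stay as the last step left them, time stands still between calls to the robot, and variables do not carry over. Pictures are saved under pics/ and viewed, at most 10 in all, crops included, and the job is handed in when it is done.

Besides the shell and the picture viewer there is one more tool, called after "Call:" in YAML: its name, and indented under it one key for each argument. jog_arm: Moves the arm, as the interface text tells. Scaled input: -1 to 1 covers 0.15 m each way for a shift and 2 pi rad each way for a turn. Its arguments: {"type":"object","properties":{"plan":{"type":"array","items":{"type":"object","properties":{"offset":{"type":"array","items":{"type":"number","minimum":-1,"maximum":1}},"twist":{"type":"array","items":{"type":"number","minimum":-1,"maximum":1}},"fingers":{"type":"number"}}}},"newtons":{"type":"number"}},"required":["plan"]}

```bash
mkdir -p pics; ls; cat > h.py <<'E'
import numpy as np, cv2
from scipy.spatial.transform import Rotation as R
from cell import *
def save(n,f,crop=None,s=1):
    im=get_image(n)[:,:,::-1].copy()
    if crop: im=im[crop[1]:crop[3],crop[0]:crop[2]]
    cv2.imwrite('pics/'+f,cv2.resize(im,None,fx=s,fy=s,interpolation=cv2.INTER_CUBIC)); return im
def att(c):
    a=np.array(c['attitude'],float)
    return R.from_rotvec(a).as_matrix() if a.size==3 else (a if a.size==9 else R.from_quat(a).as_matrix())
def ray(c,u,v):
    f=210/np.tan(np.radians(c['fov_y'])/2); d=np.array([(u-c['cx'])/f,(v-c['cy'])/f]); s=d.copy()
    for _ in range(20): s=d/(1+c['k1']*(s@s))
    return np.array(c['position']),att(c)@np.array([s[0],s[1],1])
def onz(c,u,v,z):
    p,d=ray(c,u,v); return p+d*(z-p[2])/d[2]
def proj(c,P):
    f=210/np.tan(np.radians(c['fov_y'])/2); q=att(c).T@(np.array(P)-c['position']); s=q[:2]/q[2]; s=s*(1+c['k1']*(s@s))
    return s*f+[c['cx'],c['cy']]
def tool(P,yaw=None):
    "offset (normalised) from present measured pose to world P"
    o=observe(); r=R.from_rotvec(o['ee_rot']); return r.inv().apply(np.array(P)-o['position'])/0.15
E
python3 - <<'E'
from h import *
print(observe()); print(calibration('top')); print(calibration('scene'))
save('top','t0.png',s=1.4);save('scene','s0.png',s=1.4)
H=dict(press=0,link_head=.0795,bar_gap=.05,link=.043,fork_tool=.006,tool_grip=.101,tool_stand=0,dish=0,white_cup=0,timer=0,leveller=0)
for cam in('top','scene'):
  c=calibration(cam)
  for t,z in H.items():
    for l in landmark_of(t,cam)[:3]:
      v,u=l['at'][0]*420,l['at'][1]*560
      print(cam,t,round(l['conf'],2),np.round([u,v]),np.round(onz(c,u,v,z),3))
E
```

```text
pics
{'clock': 0.0, 'joints': array([ 1.01440165,  0.43521409,  0.0249578 ,  1.57409923, -0.0116082 ,
        1.13399722, -0.0751431 ]), 'dq': array([-6.27947128e-05,  1.89583241e-03, -1.30966684e-04,  2.43144351e-04,
        4.25858361e-04, -3.67835984e-04,  2.24081026e-03]), 'joint_efforts': array([-1.76034897e-03, -6.67863107e+01,  9.83739384e-01, -3.14456570e+01,
       -6.06943807e-02,  4.30086418e-02,  1.58073799e-04]), 'position': array([ 0.27371565, -0.56129394,  0.2200495 ]), 'ee_rot': array([-3.05964675e+00, -7.06224346e-01,  7.50792612e-04]), 'force': array([-0.12874828, -0.30888293, -0.52168212]), 'ft_torque': array([-0.03383151, -0.00243659,  0.00364014]), 'gripper_force': 0.0, 'width': 0.9984550883985381}
{'fov_y': 51.53134003149205, 'cx': 281.15070482679414, 'cy': 203.67197352990732, 'k1': 0.020620176473732727, 'position': array([ 0.44540906, -0.01042438,  1.25549692]), 'attitude': array([-2.17556237,  2.1739122 , -0.10255448])}
{'fov_y': 57.809598811186085, 'cx': 278.4568976222302, 'cy': 209.74872168880117, 'k1': 0.03313903430608182, 'position': array([-0.0469552 ,  0
[... 981 characters left out ...]
496 0.003 0.043]
scene link 0.22 [218. 297.] [0.416 0.205 0.043]
scene fork_tool 0.8 [411. 211.] [ 0.436 -0.358  0.006]
scene tool_grip 0.72 [418. 169.] [ 0.472 -0.401  0.101]
scene tool_grip 0.65 [372. 195.] [ 0.447 -0.21   0.101]
scene tool_grip 0.23 [285. 239.] [0.425 0.052 0.101]
scene tool_stand 0.69 [365. 226.] [ 0.462 -0.22   0.   ]
scene tool_stand 0.58 [218. 295.] [0.459 0.187 0.   ]
scene dish 0.82 [217. 298.] [0.453 0.192 0.   ]
scene dish 0.64 [369. 227.] [ 0.455 -0.226  0.   ]
scene dish 0.48 [274. 253.] [0.504 0.025 0.   ]
scene white_cup 0.85 [175. 264.] [0.594 0.221 0.   ]
scene white_cup 0.62 [218. 295.] [0.46  0.186 0.   ]
scene leveller 0.86 [132. 266.] [0.642 0.298 0.   ]
```

View pics/t0.png

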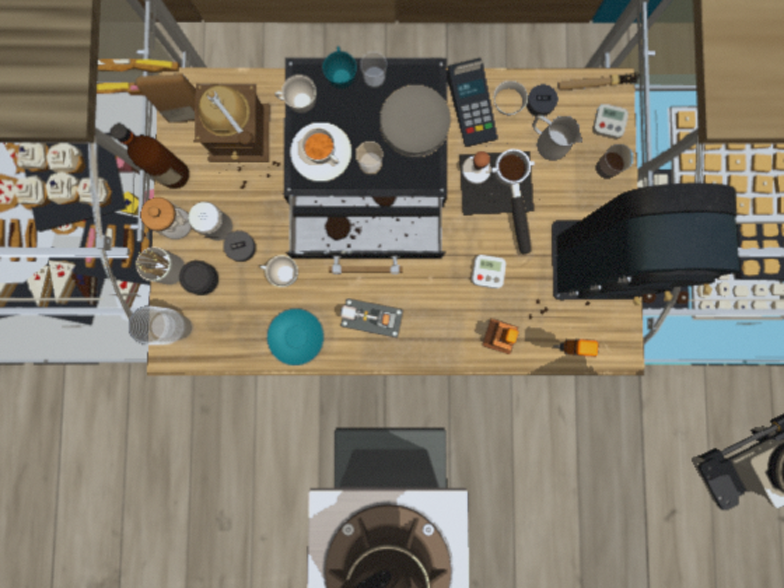

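View pics/s0.png

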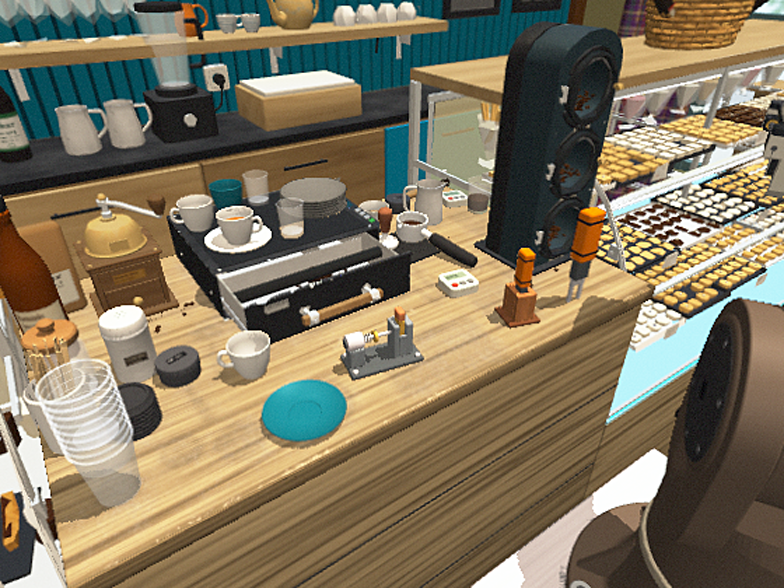

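The top and scene views show two orange-handled fork tools. One stands in the wooden stand (top pixel 359,240; scene 372,195). The other is free-standing and taller (top 402–416,246; scene 418,169). The one in the stand looks smaller, so it fits the description. I'll confirm that in a crop and estimate the yaws.

```bash
python3 - <<'E'
from h import *
a=save('scene','x.png',(340,135,450,245),5); b=save('top','y.png',(225,195,440,265),3.6)
A=cv2.imread('pics/x.png');B=cv2.imread('pics/y.png')
A=cv2.resize(A,(340,340));W=np.zeros((600,774,3),np.uint8);W[:B.shape[0],:B.shape[1]]=B;W[257:597,:340]=A;cv2.imwrite('pics/c1.png',W)
c=calibration('top')
for t,z in(('tool_stand',0.03),('press',0.03),('link',.08),('fork_tool',.131)):
  for r in regions_of(t,'top')[:3]:
    ys,xs=np.nonzero(r['region']); P=np.array([onz(c,x,y,z)[:2] for x,y in zip(xs,ys)],np.float32)
    print(t,r['conf'],len(xs),xs.mean(),cv2.minAreaRect(P))
c=calibration('wrist');o=observe();r=R.from_rotvec(o['ee_rot'])
print(r.inv().apply(c['position']-o['position']),(r.inv().as_matrix()@att(c)).round(2),c['fov_y'],r.as_matrix().round(3))
E
```

```text
tool_stand 0.88 329 355.27355623100306 ((0.4579644799232483, -0.22603558003902435), (0.05838038772344589, 0.058701664209365845), 72.14488220214844)
press 0.81 854 264.75058548009366 ((0.49508315324783325, 0.03467879071831703), (0.12206210941076279, 0.06007934361696243), 78.72053527832031)
fork_tool 0.51 303 413.13201320132015 ((0.43794625997543335, -0.345878541469574), (0.07720011472702026, 0.03007824346423149), 86.03943634033203)
[ 8.27614663e-02 -4.86876572e-05 -1.62561287e-01] [[-0.   -0.95 -0.3 ]
 [ 1.   -0.   -0.  ]
 [ 0.   -0.3   0.95]] 59.11656544718274 [[ 0.899  0.438 -0.   ]
 [ 0.438 -0.899 -0.   ]
 [-0.     0.    -1.   ]]
```

View pics/c1.png

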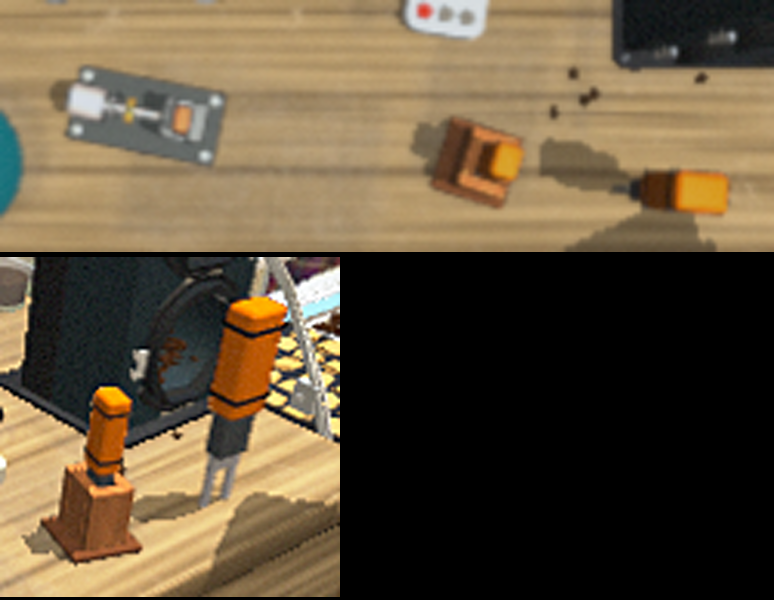

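The tool in the stand is clearly the smaller one, so that's the target. The other one standing free is the decoy. I'm moving above the stand, staying high over the decoy.

Call:
jog_arm:
  plan:
    - {"offset": [0, 0, -0.6], "twist": [0, 0, 0.03], "fingers": 1}
    - {"offset": [0.96, -0.68, -0.667], "twist": [0, 0, 0.122], "fingers": 1}
    - {"offset": [0.96, -0.68, -0.667], "twist": [0, 0, 0.122], "fingers": 1}
    - {"offset": [0.96, -0.68, -0.667], "twist": [0, 0, 0.122], "fingers": 1}
    - {"offset": [0.96, -0.68, -0.667], "twist": [0, 0, 0.122], "fingers": 1}
    - {"offset": [0.96, -0.68, -0.667], "twist": [0, 0, 0.122], "fingers": 1}
  newtons: 60

```text
clock: 2.25
position: [0.3591, -0.4065, 0.3212]
ee_rot: [3.103, -0.486, 0.001]
force: [-0.2, -0.5, 0.3]
width: 1.001
gripper_force: 0.0
```

Call:
jog_arm:
  plan:
    - {"offset": [0.1, -0.93, 0], "twist": [0, 0, 0], "fingers": 1}
    - {"offset": [0.1, -0.93, 0], "twist": [0, 0, 0], "fingers": 1}
    - {"offset": [0.1, -0.93, 0], "twist": [0, 0, 0], "fingers": 1}
    - {"offset": [0.1, -0.93, 0], "twist": [0, 0, 0], "fingers": 1}

```text
clock: 2.75
position: [0.4158, -0.2792, 0.3208]
ee_rot: [3.103, -0.487, -0.0]
force: [-0.4, 0.2, -0.5]
width: 1.0
gripper_force: 0.0
```

```bash
python3 - <<'E'
from h import *
o=observe();print(o['position'],np.degrees(R.from_rotvec(o['ee_rot']).as_euler('zyx')),o['clock'])
c=calibration('wrist');save('wrist','w1.png',s=1.4)
for t,z in dict(fork_tool=.006,tool_grip=.101,tool_stand=0).items():
    for l in landmark_of(t,'wrist')[:3]:
      v,u=l['at'][0]*420,l['at'][1]*560
      print(t,round(l['conf'],2),np.round([u,v]),np.round(onz(c,u,v,z),3))
for r in regions_of('tool_stand','wrist')[:2]:
    ys,xs=np.nonzero(r['region']); P=np.array([onz(c,x,y,.0)[:2] for x,y in zip(xs,ys)],np.float32);print(r['conf'],cv2.minAreaRect(P))
print(tool((.458,-.232,.3)))
E
```

```text
[ 0.41579772 -0.27918479  0.32077593] [ 1.78524294e+01 -1.70403779e-02  1.79984385e+02] 2.75
fork_tool 0.63 [227. 140.] [ 0.461 -0.228  0.006]
fork_tool 0.59 [326. 125.] [ 0.44  -0.353  0.006]
fork_tool 0.24 [228. 139.] [ 0.461 -0.23   0.006]
tool_grip 0.96 [343. 137.] [ 0.434 -0.356  0.101]
tool_grip 0.92 [220. 155.] [ 0.455 -0.231  0.101]
tool_stand 0.8 [232. 141.] [ 0.458 -0.232  0.   ]
0.57 ((0.4573206305503845, -0.22755078971385956), (0.06091024726629257, 0.061130646616220474), 72.21753692626953)
[ 0.17164715 -0.39714076  0.13815425]
```

View pics/w1.png

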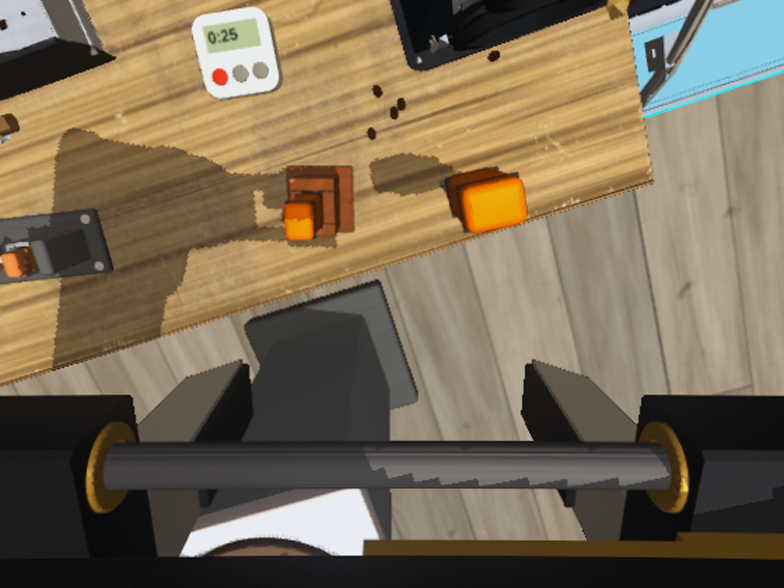

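The wrist view shows the stand tool with its handle top near (214,158) in native pixels, its longer side along the gripper's x axis. The gripper therefore closes over the 20 mm side. The larger decoy is at (350,145). Moving directly above the tool.

Call:
jog_arm:
  plan:
    - {"offset": [0.16, -0.4, 0.3], "twist": [0, 0, 0], "fingers": 1}
    - {"offset": [0.16, -0.4, 0.6], "twist": [0, 0, 0], "fingers": 1}
    - {"offset": [0.16, -0.4, 0.6], "twist": [0, 0, 0], "fingers": 1}
    - {"offset": [0.16, -0.4, 0.6], "twist": [0, 0, 0], "fingers": 1}

```text
clock: 3.5
position: [0.4572, -0.231, 0.2325]
ee_rot: [3.102, -0.493, 0.002]
force: [0.6, 0.7, 0.6]
width: 1.0
gripper_force: 0.0
```

```bash
python3 - <<'E'
from h import *
o=observe();print(o['position'],o['force'])
c=calibration('wrist');save('wrist','w2.png',s=1.2)
for l in landmark_of('tool_grip','wrist')[:3]:
      v,u=l['at'][0]*420,l['at'][1]*560
      print(round(l['conf'],2),np.round([u,v]),np.round(onz(c,u,v,.101),4),tool(onz(c,u,v,.101)))
for t in('tool_grip','tool_stand'):
 for r in regions_of(t,'wrist')[:2]:
    ys,xs=np.nonzero(r['region']); print(t,r['conf'],xs.min(),xs.max(),ys.min(),ys.max())
E
```

```text
[ 0.45718311 -0.23098431  0.23249604] [0.6241335  0.7263619  0.57833191]
0.9 [273. 202.] [ 0.4563 -0.228   0.101 ] [-0.01887392 -0.01674401  0.88092394]
0.63 [444. 187.] [ 0.4254 -0.3637  0.101 ] [0.06603722 0.90760663 0.88187689]
tool_grip 0.73 261 287 173 225
tool_grip 0.64 376 506 154 229
tool_stand 0.58 246 302 147 210
```

View pics/w2.png

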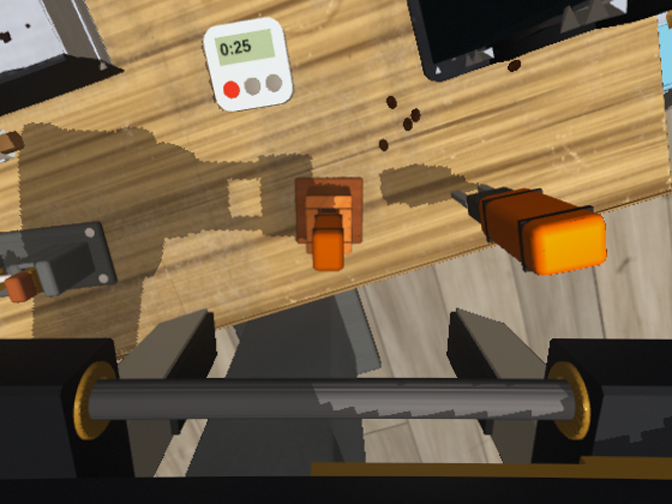

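Clearance check: I'm triangulating the decoy's near edge against the gripper body, which is 95 mm half-width.

```bash
python3 - <<'E'
from h import *
o=observe();r=R.from_rotvec(o['ee_rot']);c2=calibration('wrist');c1=dict(c2)
A=r.inv().as_matrix()@att(c2);pc=r.inv().apply(c2['position']-o['position'])
r1=R.from_rotvec([3.103,-.4865,0]);c1['position']=np.array([.4158,-.2792,.3208])+r1.apply(pc);c1['attitude']=R.from_matrix(r1.as_matrix()@A).as_rotvec()
def tri(a,b):
    p,d=ray(c1,*a);q,e=ray(c2,*b);d=d/np.linalg.norm(d);e=e/np.linalg.norm(e)
    s=np.linalg.lstsq(np.c_[d,-e],q-p,rcond=None)[0];return (p+d*s[0]+q+e*s[1])/2,np.linalg.norm(p+d*s[0]-q-e*s[1])
for a,b in(((463,183),(527,222)),((468,231),(537,274)),((525,180),(604,215)),((527,224),(605,263)),((285,204),(313,228)),((313,240),(342,270))):
    P,g=tri(np.array(a)/1.4,np.array(b)/1.2);print(P.round(3),g.round(4),(tool(P)*.15).round(3))
E
```

```text
[ 0.452 -0.339  0.162] 0.0018 [0.028 0.105 0.071]
[ 0.426 -0.334  0.174] 0.0003 [0.002 0.108 0.059]
[ 0.444 -0.375  0.166] 0.0009 [0.031 0.142 0.067]
[ 0.419 -0.37   0.17 ] 0.0016 [0.006 0.144 0.063]
[ 0.471 -0.221  0.108] 0.0022 [ 0.009 -0.013  0.125]
[ 0.441 -0.232  0.119] 0.0 [-0.015  0.007  0.113]
```

Near edge is 106 mm away, so there's about 11 mm clearance. I'll shift 2.5 mm away from the decoy to centre on the handle, then descend and grip.

Call:
jog_arm:
  plan:
    - {"offset": [-0.02, -0.018, 0.2], "twist": [0, 0, 0], "fingers": 1}
    - {"offset": [-0.02, -0.018, 0.45], "twist": [0, 0, 0], "fingers": 1}
    - {"offset": [-0.02, -0.018, 0.7], "twist": [0, 0, 0], "fingers": 1}
    - {"offset": [-0.02, -0.018, 0.85], "twist": [0, 0, 0], "fingers": 1}
    - {"offset": [-0.02, -0.018, 0.91], "twist": [0, 0, 0], "fingers": 1}
    - {"offset": [-0.02, -0.018, 0.91], "twist": [0, 0, 0], "fingers": 1}
    - {"offset": [-0.02, -0.018, 0.91], "twist": [0, 0, 0], "fingers": -1}
    - {"offset": [-0.02, -0.018, 0.91], "twist": [0, 0, 0], "fingers": -1}
    - {"offset": [-0.02, -0.018, 0.91], "twist": [0, 0, 0], "fingers": -1}
    - {"offset": [-0.02, -0.018, 0.91], "twist": [0, 0, 0], "fingers": -1}
    - {"offset": [-0.02, -0.018, 0.91], "twist": [0, 0, 0], "fingers": -1}
    - {"offset": [-0.02, -0.018, 0.91], "twist": [0, 0, 0], "fingers": -1}
  newtons: 55

```text
clock: 5.2
position: [0.4551, -0.2257, 0.0943]
ee_rot: [3.103, -0.489, -0.0]
force: [-0.3, 0.1, 0.4]
width: 0.393
gripper_force: 0.0
```

Call:
jog_arm:
  plan:
    - {"offset": [0, 0, 0], "twist": [0, 0, 0], "fingers": -1}
    - {"offset": [0, 0, 0], "twist": [0, 0, 0], "fingers": -1}
    - {"offset": [0, 0, 0], "twist": [0, 0, 0], "fingers": -1}
    - {"offset": [0, 0, 0], "twist": [0, 0, 0], "fingers": -1}
    - {"offset": [0, 0, 0], "twist": [0, 0, 0], "fingers": -1}

```text
clock: 5.82
position: [0.4552, -0.2257, 0.0944]
ee_rot: [3.103, -0.489, -0.0]
force: [0.6, -0.7, -0.3]
width: 0.219
gripper_force: 55.0
```

Gripped at 20 mm width, as expected. Lifting straight out.

Call:
jog_arm:
  plan:
    - {"offset": [0, 0, -0.15], "twist": [0, 0, 0], "fingers": -1}
    - {"offset": [0, 0, -0.4], "twist": [0, 0, 0], "fingers": -1}
    - {"offset": [0, 0, -0.7], "twist": [0, 0, 0], "fingers": -1}
    - {"offset": [0, 0, -1], "twist": [0, 0, 0], "fingers": -1}
    - {"offset": [0, 0, -1], "twist": [0, 0, 0], "fingers": -1}

```text
clock: 6.45
position: [0.4571, -0.2263, 0.2477]
ee_rot: [3.102, -0.489, 0.01]
force: [0.3, 0.2, -2.0]
width: 0.213
gripper_force: 55.0
```

```bash
python3 - <<'E'
from h import *
o=observe();print(o['position'],o['ee_rot'],o['force'],o['width'])
c=calibration('top')
get_image('top')
for t,z in dict(press=0,bar_gap=.05,link_head=.0795).items():
  for cam in('top','scene'):
    c=calibration(cam); get_image(cam)
    for l in landmark_of(t,cam)[:1]:
      v,u=l['at'][0]*420,l['at'][1]*560
      print(cam,t,round(l['conf'],2),np.round([u,v]),np.round(onz(c,u,v,z),4))
get_image('top');c=calibration('top')
r=regions_of('press','top')[0];ys,xs=np.nonzero(r['region'])
for z in(.008,):
  P=np.array([onz(c,x,y,z)[:2] for x,y in zip(xs,ys)],np.float32);print(cv2.minAreaRect(P))
im=cv2.imread('pics/y.png')
E
```

```text
[ 0.45707682 -0.22633531  0.24774001] [ 3.10190065 -0.48933606  0.01013881] [ 0.29618032  0.20602706 -1.9739157 ] 0.21303532393893942
top press 0.98 [263. 226.] [0.4979 0.0396 0.    ]
scene press 0.96 [270. 255.] [0.5016 0.0365 0.    ]
top bar_gap 0.66 [268. 226.] [0.4955 0.0251 0.05  ]
scene bar_gap 0.64 [275. 241.] [0.4843 0.0346 0.05  ]
top link_head 0.44 [273. 228.] [0.49   0.0089 0.0795]
scene link_head 0.47 [285. 221.] [ 0.4996 -0.0023  0.0795]
((0.4959898293018341, 0.033768557012081146), (0.12164274603128433, 0.06039717048406601), 76.04470825195312)
```

Call:
jog_arm:
  plan:
    - {"offset": [-0.05, -0.3, 0], "twist": [0, 0, 0], "fingers": -1}
    - {"offset": [-0.14, -0.84, 0], "twist": [0, 0, 0], "fingers": -1}
    - {"offset": [-0.14, -0.84, 0], "twist": [0, 0, 0], "fingers": -1}
    - {"offset": [-0.14, -0.84, 0], "twist": [0, 0, 0], "fingers": -1}

```text
clock: 7.7
position: [0.4743, -0.0976, 0.2445]
ee_rot: [-3.104, 0.484, -0.0]
force: [-0.1, -0.4, -0.6]
width: 0.211
gripper_force: 55.0
```

Call:
jog_arm:
  plan:
    - {"offset": [-0.05, -0.3, 0], "twist": [0, 0, -0.015], "fingers": -1}
    - {"offset": [-0.14, -0.84, 0], "twist": [0, 0, -0.015], "fingers": -1}
    - {"offset": [-0.14, -0.84, 0], "twist": [0, 0, -0.015], "fingers": -1}
    - {"offset": [-0.14, -0.84, 0], "twist": [0, 0, -0.015], "fingers": -1}
    - {"offset": [-0.14, -0.84, 0], "twist": [0, 0, -0.015], "fingers": -1}

```text
clock: 8.32
position: [0.4927, 0.0247, 0.2442]
ee_rot: [3.121, -0.347, -0.0]
force: [-0.0, -0.0, -2.1]
width: 0.21
gripper_force: 55.0
```

```bash
python3 - <<'E'
from h import *
o=observe();print(o['position'],o['ee_rot'],o['force'],o['clock'])
c=calibration('wrist');save('wrist','w3.png',s=1.4)
for t,z in dict(press=0,bar_gap=.05,link_head=.0795,link=.043).items():
    for l in landmark_of(t,'wrist')[:2]:
      v,u=l['at'][0]*420,l['at'][1]*560
      print(t,round(l['conf'],2),np.round([u,v]),np.round(onz(c,u,v,z),4))
for r in regions_of('press','wrist')[:1]:
    ys,xs=np.nonzero(r['region']); P=np.array([onz(c,x,y,.008)[:2] for x,y in zip(xs,ys)],np.float32);print(r['conf'],cv2.minAreaRect(P))
E
```

```text
[0.49273418 0.02470681 0.24421901] [ 3.12129359e+00 -3.46802560e-01 -4.03787914e-04] [-1.44169335e-02 -2.62813639e-04 -2.08648201e+00] 8.325
press 0.79 [270. 172.] [0.4954 0.0313 0.    ]
bar_gap 0.73 [277. 180.] [0.4957 0.023  0.05  ]
link_head 0.63 [299. 190.] [0.4882 0.0042 0.0795]
link_head 0.21 [269. 174.] [0.509  0.0275 0.0795]
link 0.65 [298. 183.] [0.4858 0.0039 0.043 ]
0.84 ((0.4970352351665497, 0.039101555943489075), (0.129595085978508, 0.06091318279504776), 77.30354309082031)
```

View pics/w3.png

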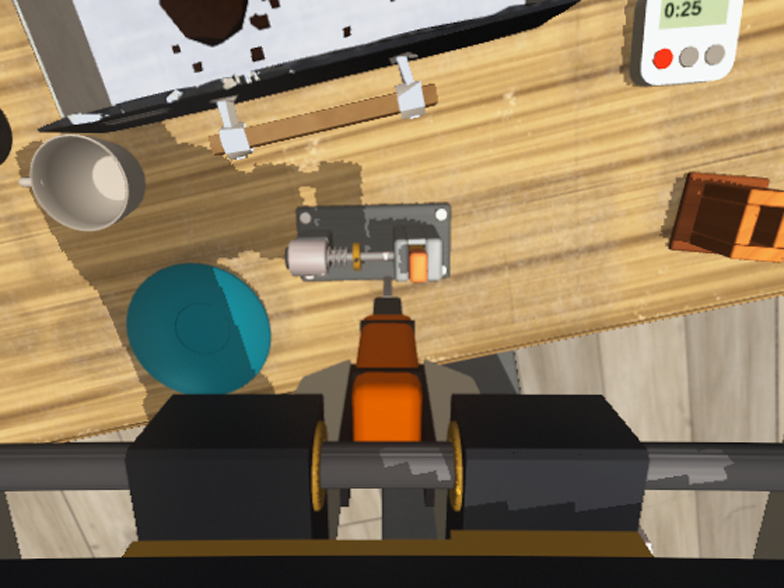

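The fork is held vertically with its tip near (277,200) native. The press is aligned with the gripper: bar at row ~183, collar at col 254, screws visible at three corners. I'm computing the offsets.

```bash
python3 - <<'E'
from h import *
c=calibration('wrist');o=observe();r=R.from_rotvec(o['ee_rot'])
def L(n,u,v,z):
    P=onz(c,u/1.4,v/1.4,z);print(n,P.round(4),'tool mm',(tool(P)*150).round(1))
    return P
a=L('screwTL',306,216,.009);b=L('screwTR',441,214,.009);d=L('screwBR',444,270,.009)
m=(a+d)/2;print('plate centre',m,(tool(m)*150).round(1), 'yaw',np.degrees(np.arctan2((a-b)[1],(a-b)[0]))-90)
L('bar',378,256,.05);L('bar at lug',392,256,.05);L('collar left',352,256,.05);L('collar right',361,256,.05)
L('link head top c',418,263,.088)
L('lug top left edge',397,258,.068)
print('tip proj',proj(c,o['position']+r.apply([0,0,.0884]))*1.4)
E
```

```text
screwTL [0.5275 0.082  0.009 ] tool mm [ 21.7 -62.1 235.4]
screwTR [ 0.5064 -0.0192  0.009 ] tool mm [ 23.2  41.3 235.4]
screwBR [ 0.4624 -0.0133  0.009 ] tool mm [-21.   45.1 235.4]
plate centre [0.49496706 0.03438747 0.009     ] [  0.3  -8.5 235.4] yaw -11.75670072899598
bar [0.494  0.0324 0.05  ] tool mm [-1.000e-01 -6.400e+00  1.944e+02]
bar at lug [0.4919 0.0228 0.05  ] tool mm [-1.000e-01  3.500e+00  1.944e+02]
collar left [0.498  0.0503 0.05  ] tool mm [-1.000e-01 -2.470e+01  1.944e+02]
collar right [0.4967 0.0441 0.05  ] tool mm [-1.000e-01 -1.830e+01  1.944e+02]
link head top c [0.4926 0.0062 0.088 ] tool mm [  4.2  19.6 156.4]
lug top left edge [0.4939 0.0191 0.068 ] tool mm [  2.7   6.7 176.4]
tip proj [387.04725759 302.92185213]
```

Geometry is consistent: lug face is at tool y = +6.5, bar at x ≈ 0, and the collar face is near press y = +10. Lowering to just above the lugs for a close check.

Call:
jog_arm:
  plan:
    - {"offset": [0, -0.033, 0.15], "twist": [0, 0, -0.0025], "fingers": -1}
    - {"offset": [0, -0.033, 0.35], "twist": [0, 0, -0.0025], "fingers": -1}
    - {"offset": [0, -0.033, 0.48], "twist": [0, 0, -0.0025], "fingers": -1}
    - {"offset": [0, -0.033, 0.52], "twist": [0, 0, -0.0025], "fingers": -1}
    - {"offset": [0, -0.033, 0.52], "twist": [0, 0, -0.0025], "fingers": -1}
    - {"offset": [0, -0.033, 0.52], "twist": [0, 0, -0.0025], "fingers": -1}

```text
clock: 9.38
position: [0.4945, 0.0319, 0.1673]
ee_rot: [-3.125, 0.318, -0.002]
force: [-0.0, -0.4, -0.7]
width: 0.214
gripper_force: 55.0
```

```bash
python3 - <<'E'
from h import *
o=observe();print(o['position'],o['ee_rot'],o['force'],o['clock']);r=R.from_rotvec(o['ee_rot'])
c=calibration('wrist');save('wrist','w4.png',(180,100,380,250),4)
k=lambda P:(proj(c,P)-[180,100])*4
for x in(.011,.0055,-.0055,-.011): print('tip',x,k(o['position']+r.apply([x,0,.0884])))
E
```

```text
[0.49445807 0.0319019  0.1672521 ] [-3.12514653e+00  3.18280743e-01 -2.30615747e-03] [-0.00245249 -0.39898325 -0.65644118] 9.375
tip 0.011 [385.95053432 406.35390417]
tip 0.0055 [385.95347692 436.20246785]
tip -0.0055 [385.95935601 494.77135618]
tip -0.011 [385.96229166 523.50963125]
```

View pics/w4.png

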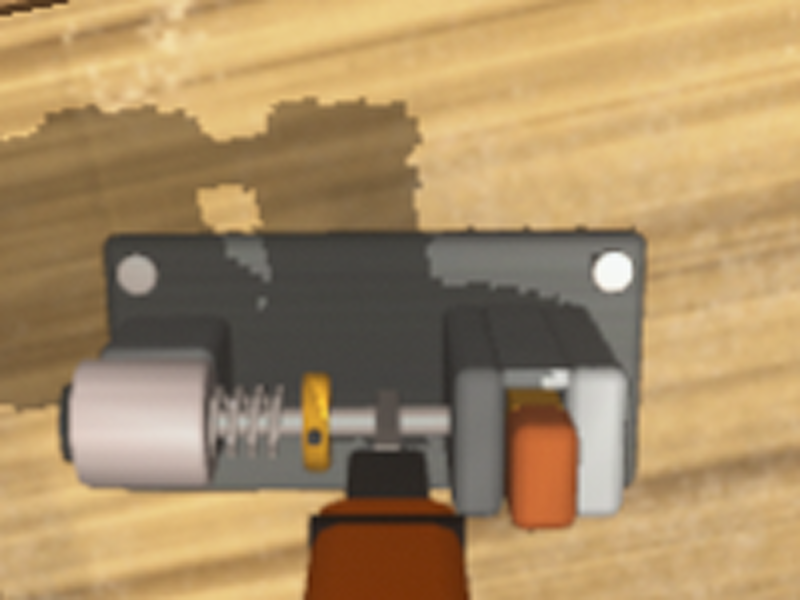

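The fork's front prong tip is at crop (387,390) against a predicted 406, so the tool sits about 3 mm toward +x in the grip. The bar is at crop row 420, the collar at col 303–330, and the link is in the well. Checking the bar's x before lowering.

```bash
python3 - <<'E'
from h import *
c=calibration('wrist')
def L(n,u,v,z):
    P=onz(c,180+u/4,100+v/4,z);print(n,P.round(4),'tool mm',(tool(P)*150).round(1))
L('bar',425,420,.05);L('bar2',355,420,.05);L('collar R',329,420,.05);L('lug',453,440,.068);L('front prong tip',387,390,.0789)
L('sTL',137,275,.009);L('sTR',613,272,.009)
E
```

```text
bar [0.493  0.0244 0.05  ] tool mm [-1.000e-01  7.700e+00  1.172e+02]
bar2 [0.4958 0.0379 0.05  ] tool mm [-1.000e-01 -6.100e+00  1.173e+02]
collar R [0.4968 0.0429 0.05  ] tool mm [-1.000e-01 -1.120e+01  1.173e+02]
lug [0.4935 0.0195 0.068 ] tool mm [ 1.4 12.4 99.3]
front prong tip [0.5082 0.0289 0.0789] tool mm [14.   0.2 88.4]
sTL [0.5261 0.0811 0.009 ] tool mm [ 20.9 -54.5 158.3]
sTR [ 0.5058 -0.021   0.009 ] tool mm [ 21.5  49.7 158.3]
```

Call:
jog_arm:
  plan:
    - {"offset": [-0.02, 0, 0], "twist": [0, 0, 0], "fingers": -1}
    - {"offset": [-0.02, 0, 0], "twist": [0, 0, 0], "fingers": -1}

```text
clock: 9.68
position: [0.4908, 0.0326, 0.1667]
ee_rot: [-3.125, 0.318, -0.001]
force: [0.5, -1.1, -0.4]
width: 0.217
gripper_force: 55.0
```

Call:
jog_arm:
  plan:
    - {"offset": [0, 0, 0.08], "twist": [0, 0, 0], "fingers": -1}
    - {"offset": [0, 0, 0.14], "twist": [0, 0, 0], "fingers": -1}
    - {"offset": [0, 0, 0.18], "twist": [0, 0, 0], "fingers": -1}
    - {"offset": [0, 0, 0.2], "twist": [0, 0, 0], "fingers": -1}
    - {"offset": [0, 0, 0.2], "twist": [0, 0, 0], "fingers": -1}

```text
clock: 10.3
position: [0.4908, 0.0325, 0.1361]
ee_rot: [3.125, -0.318, -0.001]
force: [-0.8, -0.0, -1.0]
width: 0.213
gripper_force: 55.0
```

Call:
jog_arm:
  plan:
    - {"offset": [0, 0, 0.04], "twist": [0, 0, 0], "fingers": -1}
    - {"offset": [0, 0, 0.08], "twist": [0, 0, 0], "fingers": -1}
    - {"offset": [0, 0, 0.085], "twist": [0, 0, 0], "fingers": -1}
    - {"offset": [0, 0, 0.085], "twist": [0, 0, 0], "fingers": -1}

```text
clock: 10.8
position: [0.4909, 0.0325, 0.1236]
ee_rot: [3.125, -0.318, -0.0]
force: [-0.4, -0.9, -1.0]
width: 0.211
gripper_force: 55.0
```

```bash
python3 - <<'E'
from h import *
o=observe();print(o['position'],o['force'],o['ft_torque'])
c=calibration('wrist');save('wrist','w5.png',(180,100,380,250),4)
E
```

```text
[0.49088982 0.03251075 0.1235631 ] [-0.40294722 -0.88903454 -0.98364132] [0.06950314 0.00767081 0.05007816]
```

View pics/w5.png

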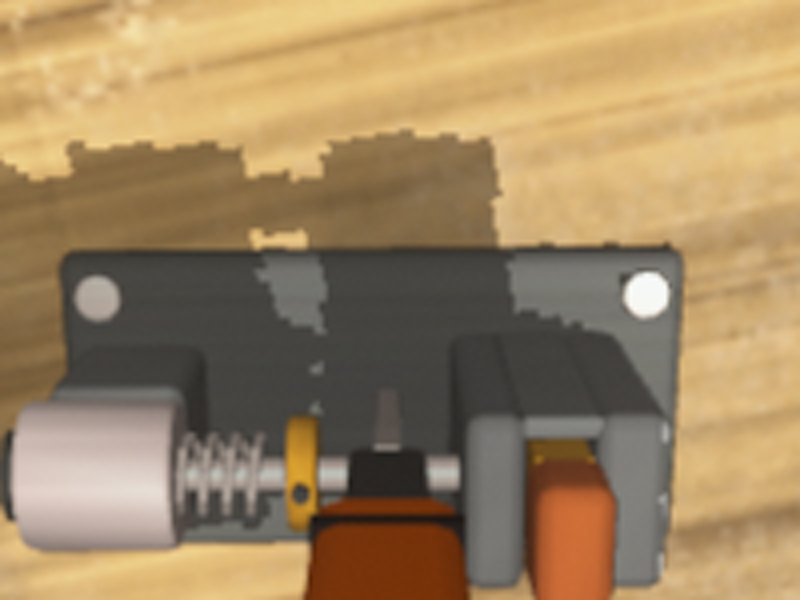

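The front prong is beyond the bar and the bar passes through the slot. The collar is about 9 mm to the left. Now feeling for it.

Call:
jog_arm:
  plan:
    - {"offset": [0, -0.015, 0], "twist": [0, 0, 0], "fingers": -1}
    - {"offset": [0, -0.03, 0], "twist": [0, 0, 0], "fingers": -1}
    - {"offset": [0, -0.04, 0], "twist": [0, 0, 0], "fingers": -1}
    - {"offset": [0, -0.045, 0], "twist": [0, 0, 0], "fingers": -1}
    - {"offset": [0, -0.045, 0], "twist": [0, 0, 0], "fingers": -1}

```text
clock: 11.48
position: [0.4923, 0.0391, 0.1236]
ee_rot: [3.125, -0.318, 0.0]
force: [-0.8, -1.1, -0.9]
width: 0.214
gripper_force: 55.0
```

Call:
jog_arm:
  plan:
    - {"offset": [0, -0.007, 0], "twist": [0, 0, 0], "fingers": -1}
    - {"offset": [0, -0.007, 0], "twist": [0, 0, 0], "fingers": -1}

```text
clock: 11.72
position: [0.4925, 0.0402, 0.1236]
ee_rot: [-3.125, 0.318, -0.0]
force: [0.0, -0.1, -0.8]
width: 0.214
gripper_force: 55.0
```

Call:
jog_arm:
  plan:
    - {"offset": [0, -0.007, 0], "twist": [0, 0, 0], "fingers": -1}
    - {"offset": [0, -0.007, 0], "twist": [0, 0, 0], "fingers": -1}

```text
clock: 11.98
position: [0.4927, 0.0412, 0.1236]
ee_rot: [-3.125, 0.318, -0.0]
force: [0.5, 0.0, -0.9]
width: 0.213
gripper_force: 55.0
```

Call:
jog_arm:
  plan:
    - {"offset": [0, -0.007, 0], "twist": [0, 0, 0], "fingers": -1}
    - {"offset": [0, -0.007, 0], "twist": [0, 0, 0], "fingers": -1}

```text
clock: 12.22
position: [0.4929, 0.042, 0.1236]
ee_rot: [3.125, -0.318, -0.0]
force: [-1.5, -0.5, -0.8]
width: 0.216
gripper_force: 55.0
```

Call:
jog_arm:
  plan:
    - {"offset": [0, -0.007, 0], "twist": [0, 0, 0], "fingers": -1}
    - {"offset": [0, -0.007, 0], "twist": [0, 0, 0], "fingers": -1}

```text
clock: 12.48
position: [0.493, 0.0425, 0.1236]
ee_rot: [3.124, -0.319, -0.0]
force: [-0.9, -4.2, -0.5]
width: 0.214
gripper_force: 55.0
```

Contact at about y = 0.042. Pressing on in small steps while watching the force.

Call:
jog_arm:
  plan:
    - {"offset": [0, -0.01, 0], "twist": [0, 0, 0], "fingers": -1}
    - {"offset": [0, -0.02, 0], "twist": [0, 0, 0], "fingers": -1}
    - {"offset": [0, -0.02, 0], "twist": [0, 0, 0], "fingers": -1}

```text
clock: 12.85
position: [0.4937, 0.0461, 0.1236]
ee_rot: [3.125, -0.318, -0.0]
force: [-0.7, -4.3, 0.0]
width: 0.214
gripper_force: 55.0
```

Call:
jog_arm:
  plan:
    - {"offset": [0, -0.007, 0], "twist": [0, 0, 0], "fingers": -1}
    - {"offset": [0, -0.014, 0], "twist": [0, 0, 0], "fingers": -1}
    - {"offset": [0, -0.014, 0], "twist": [0, 0, 0], "fingers": -1}

```text
clock: 13.22
position: [0.4941, 0.0481, 0.1236]
ee_rot: [3.125, -0.318, -0.0]
force: [-1.1, -4.6, 1.0]
width: 0.214
gripper_force: 55.0
```

Call:
jog_arm:
  plan:
    - {"offset": [0, -0.007, 0], "twist": [0, 0, 0], "fingers": -1}
    - {"offset": [0, -0.015, 0], "twist": [0, 0, 0], "fingers": -1}
    - {"offset": [0, -0.015, 0], "twist": [0, 0, 0], "fingers": -1}

```text
clock: 13.6
position: [0.4945, 0.0502, 0.1236]
ee_rot: [3.125, -0.318, -0.0]
force: [-1.0, -4.7, 0.1]
width: 0.216
gripper_force: 55.0
```

```bash
cat > pop.py <<'E'
from h import *
c=calibration('wrist');im=get_image('wrist')
for l in landmark_of('link_head','wrist')[:1]: print(l)
hsv=cv2.cvtColor(im,cv2.COLOR_RGB2HSV); m=cv2.inRange(hsv,(3,110,120),(14,255,255)); m[:, :308]=0;m[:, 350:]=0;m[:190]=0;m[300:]=0
ys,xs=np.nonzero(m)
if len(xs): print(len(xs),xs.min(),xs.max(),ys.min(),ys.max())
o=observe();print(o['position'],o['force'])
u,v=proj(c,[.4876,.004,.088]);print('pinned top',u,v,'popped top',proj(c,[.4876,.004,.100]))
E
python3 pop.py
```

```text
{'at': [0.5633, 0.627], 'conf': 0.62}
218 341 349 221 252
[0.49449126 0.05015249 0.12358768] [-0.52499221 -5.41145237 -0.01045325]
pinned top 357.61402064498316 240.91854696145253 popped top [362.24570267 249.23109347]
```

```bash
sed -i 's/m\[:, 350:\]=0/m[:, 420:]=0/; s/:308\]/:335]/' pop.py; python3 pop.py
```

```text
{'at': [0.5574, 0.6255], 'conf': 0.71}
602 341 362 221 252
[0.49446895 0.05020317 0.12357693] [-1.56127355 -5.27339731  0.14679748]
pinned top 357.60767164757436 240.91695794901906 popped top [362.23818155 249.22937134]
```

Call:
jog_arm:
  plan:
    - {"offset": [0, -0.007, 0], "twist": [0, 0, 0], "fingers": -1}
    - {"offset": [0, -0.007, 0], "twist": [0, 0, 0], "fingers": -1}

```text
clock: 14.05
position: [0.4947, 0.0513, 0.1236]
ee_rot: [3.125, -0.318, -0.0]
force: [-1.0, -4.1, 0.8]
width: 0.215
gripper_force: 55.0
```

```bash
python3 pop.py
```

```text
{'at': [0.5548, 0.6266], 'conf': 0.96}
612 343 364 216 252
[0.49474421 0.05133245 0.1235905 ] [-1.39631989 -4.30352853 -0.21890534]
pinned top 359.5945527651187 240.91483112928367 popped top [364.33700886 249.22779371]
```

Call:
jog_arm:
  plan:
    - {"offset": [0, -0.004, 0], "twist": [0, 0, 0], "fingers": -1}
    - {"offset": [0, -0.004, 0], "twist": [0, 0, 0], "fingers": -1}

```text
clock: 14.4
position: [0.4948, 0.052, 0.1236]
ee_rot: [3.125, -0.318, -0.0]
force: [-1.5, -4.6, -0.5]
width: 0.215
gripper_force: 55.0
```

```bash
python3 pop.py
```

```text
{'at': [0.5576, 0.6302], 'conf': 0.81}
621 345 366 216 253
[0.49485357 0.05197574 0.12359106] [-1.67002764 -5.21674956 -0.70231444]
pinned top 360.8134911318645 240.9270348386756 popped top [365.62268737 249.24051151]
```

Call:
jog_arm:
  plan:
    - {"offset": [0, -0.004, 0], "twist": [0, 0, 0], "fingers": -1}
    - {"offset": [0, -0.004, 0], "twist": [0, 0, 0], "fingers": -1}

```text
clock: 14.75
position: [0.495, 0.0529, 0.1236]
ee_rot: [-3.125, 0.318, 0.0]
force: [-1.4, -3.8, -0.7]
width: 0.215
gripper_force: 55.0
```

```bash
python3 pop.py
```

```text
{'at': [0.5638, 0.643], 'conf': 0.6}
598 348 371 218 254
[0.49498841 0.05269527 0.1235958 ] [-1.137779   -4.27575251 -0.00617755]
pinned top 362.31917520719867 240.95302192186597 popped top [367.20830258 249.26694713]
```

Call:
jog_arm:
  plan:
    - {"offset": [0, -0.004, 0], "twist": [0, 0, 0], "fingers": -1}
    - {"offset": [0, -0.004, 0], "twist": [0, 0, 0], "fingers": -1}

```text
clock: 15.1
position: [0.495, 0.0529, 0.1236]
ee_rot: [3.125, -0.318, -0.0]
force: [-0.8, -4.7, 0.2]
width: 0.213
gripper_force: 55.0
```

```bash
python3 pop.py
```

```text
{'at': [0.5738, 0.643], 'conf': 0.97}
669 353 375 222 260
[0.49504445 0.05296404 0.1235663 ] [-0.99751972 -4.41029957 -0.18447104]
pinned top 362.53729841304215 240.93329914177718 popped top [367.45087568 249.2475391 ]
```

```bash
python3 pop.py; python3 -c "
from h import *
save('wrist','w6.png',(180,100,400,265),3.6)"
```

```text
{'at': [0.5769, 0.6496], 'conf': 0.84}
671 353 375 221 261
[0.4950384  0.05294635 0.12357393] [-0.47681708 -4.62244706  0.69742077]
pinned top 362.53521135420476 240.93052578987638 popped top [367.44820423 249.24462564]
```

View pics/w6.png

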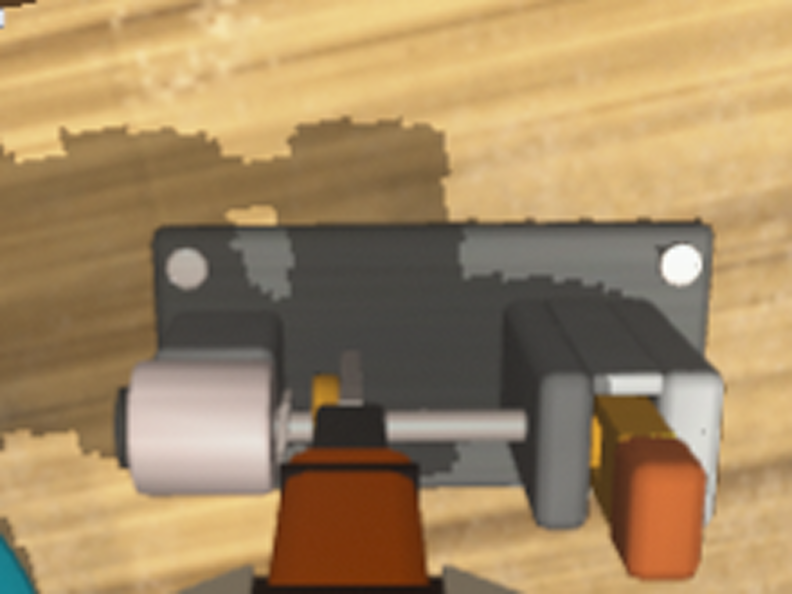

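The link has popped: its brass shank shows above the lugs at (635,430) in the crop. Backing off gently, then lifting the fork out.

Call:
jog_arm:
  plan:
    - {"offset": [0, 0.015, 0], "twist": [0, 0, 0], "fingers": -1}
    - {"offset": [0, 0.03, 0], "twist": [0, 0, 0], "fingers": -1}
    - {"offset": [0, 0.05, 0], "twist": [0, 0, 0], "fingers": -1}
    - {"offset": [0, 0.07, 0], "twist": [0, 0, 0], "fingers": -1}
    - {"offset": [0, 0.09, 0], "twist": [0, 0, 0], "fingers": -1}
    - {"offset": [0, 0.11, 0], "twist": [0, 0, 0], "fingers": -1}
    - {"offset": [0, 0.125, 0], "twist": [0, 0, 0], "fingers": -1}
    - {"offset": [0, 0.125, 0], "twist": [0, 0, 0], "fingers": -1}
    - {"offset": [0, 0.125, 0], "twist": [0, 0, 0], "fingers": -1}

```text
clock: 16.48
position: [0.4914, 0.035, 0.1237]
ee_rot: [-3.125, 0.318, -0.0]
force: [-0.1, 0.2, -0.8]
width: 0.212
gripper_force: 55.0
```

Call:
jog_arm:
  plan:
    - {"offset": [0, 0, -0.05], "twist": [0, 0, 0], "fingers": -1}
    - {"offset": [0, 0, -0.15], "twist": [0, 0, 0], "fingers": -1}
    - {"offset": [0, 0, -0.3], "twist": [0, 0, 0], "fingers": -1}
    - {"offset": [0, 0, -0.6], "twist": [0, 0, 0], "fingers": -1}
    - {"offset": [0, 0, -0.85], "twist": [0, 0, 0], "fingers": -1}
    - {"offset": [0, 0, -0.85], "twist": [0, 0, 0], "fingers": -1}
    - {"offset": [0, 0, -0.85], "twist": [0, 0, 0], "fingers": -1}

```text
clock: 17.35
position: [0.4911, 0.0347, 0.2512]
ee_rot: [3.125, -0.318, 0.0]
force: [-0.6, -0.3, -0.4]
width: 0.214
gripper_force: 55.0
```

```bash
python3 - <<'E'
from h import *
o=observe();print(o['position'],o['ee_rot'],o['force'])
im=get_image('wrist');c=calibration('wrist')
for l in landmark_of('link_head','wrist')[:2]:
  v,u=l['at'][0]*420,l['at'][1]*560
  print(l['conf'],[onz(c,u,v,z).round(4) for z in(.0795,.0915)])
d=np.array([.4552,-.2257,.2477])-o['position'];print(tool([.4552,-.2257,.2477]))
E
```

```text
[0.4910763  0.03474395 0.25123715] [ 3.12532306e+00 -3.18216176e-01  2.84119979e-04] [-0.57118611 -0.32198216 -0.4382704 ]
0.64 [array([0.4842, 0.0031, 0.0795]), array([0.4874, 0.0037, 0.0915])]
[0.11830002 1.74787024 0.01815378]
```

Call:
jog_arm:
  plan:
    - {"offset": [0.02, 0.3, 0], "twist": [0, 0, 0], "fingers": -1}
    - {"offset": [0.06, 0.87, 0], "twist": [0, 0, 0], "fingers": -1}
    - {"offset": [0.06, 0.87, 0], "twist": [0, 0, 0], "fingers": -1}
    - {"offset": [0.06, 0.87, 0], "twist": [0, 0, 0], "fingers": -1}

```text
clock: 17.95
position: [0.4729, -0.0969, 0.2502]
ee_rot: [3.124, -0.324, -0.003]
force: [0.2, 0.8, -1.5]
width: 0.215
gripper_force: 55.0
```

Call:
jog_arm:
  plan:
    - {"offset": [0.02, 0.3, 0], "twist": [0, 0, 0.0175], "fingers": -1}
    - {"offset": [0.058, 0.8, 0], "twist": [0, 0, 0.0175], "fingers": -1}
    - {"offset": [0.058, 0.875, 0], "twist": [0, 0, 0.0175], "fingers": -1}
    - {"offset": [0.058, 0.875, 0], "twist": [0, 0, 0.0175], "fingers": -1}
    - {"offset": [0.058, 0.875, 0], "twist": [0, 0, 0.0175], "fingers": -1}

```text
clock: 18.58
position: [0.4565, -0.2231, 0.2507]
ee_rot: [-3.103, 0.486, 0.001]
force: [0.3, 0.2, -1.0]
width: 0.212
gripper_force: 55.0
```

```bash
python3 - <<'E'
from h import *
o=observe();print(o['position'],o['ee_rot'],o['force'],o['clock'])
print(tool([.4552,-.2257,.0960]))
E
```

```text
[ 0.45645942 -0.22312118  0.25066131] [-3.10270822e+00  4.85671362e-01  1.24151895e-03] [ 0.28638266  0.23024309 -0.98330403] 18.575
[-0.00175975  0.01993277  1.03105876]
```

Call:
jog_arm:
  plan:
    - {"offset": [-0.002, 0.02, 0.2], "twist": [0, 0, 0], "fingers": -1}
    - {"offset": [-0.002, 0.02, 0.45], "twist": [0, 0, 0], "fingers": -1}
    - {"offset": [-0.002, 0.02, 0.58], "twist": [0, 0, 0], "fingers": -1}
    - {"offset": [-0.002, 0.02, 0.58], "twist": [0, 0, 0], "fingers": -1}
    - {"offset": [-0.002, 0.02, 0.58], "twist": [0, 0, 0], "fingers": -1}

```text
clock: 19.2
position: [0.4556, -0.2271, 0.165]
ee_rot: [-3.103, 0.487, -0.002]
force: [0.6, 0.4, -0.9]
width: 0.214
gripper_force: 55.0
```

Call:
jog_arm:
  plan:
    - {"offset": [0, 0, 0.06], "twist": [0, 0, 0], "fingers": -1}
    - {"offset": [0, 0, 0.12], "twist": [0, 0, 0], "fingers": -1}
    - {"offset": [0, 0, 0.17], "twist": [0, 0, 0], "fingers": -1}
    - {"offset": [0, 0, 0.17], "twist": [0, 0, 0], "fingers": -1}

```text
clock: 19.7
position: [0.4542, -0.2277, 0.1378]
ee_rot: [-3.103, 0.49, 0.002]
force: [0.2, 0.6, -1.1]
width: 0.214
gripper_force: 55.0
```

Call:
jog_arm:
  plan:
    - {"offset": [0, -0.01, 0.05], "twist": [0, 0, 0], "fingers": -1}
    - {"offset": [0, -0.01, 0.12], "twist": [0, 0, 0], "fingers": -1}
    - {"offset": [0, -0.01, 0.19], "twist": [0, 0, 0], "fingers": -1}
    - {"offset": [0, -0.01, 0.25], "twist": [0, 0, 0], "fingers": -1}
    - {"offset": [0, -0.01, 0.275], "twist": [0, 0, 0], "fingers": -1}
    - {"offset": [0, -0.01, 0.28], "twist": [0, 0, 0], "fingers": -1}
    - {"offset": [0, -0.01, 0.28], "twist": [0, 0, 0], "fingers": -1}

```text
clock: 20.58
position: [0.4554, -0.2265, 0.0968]
ee_rot: [3.103, -0.489, 0.001]
force: [-0.0, 0.0, -1.2]
width: 0.216
gripper_force: 55.0
```

Call:
jog_arm:
  plan:
    - {"offset": [0, 0, 0.012], "twist": [0, 0, 0], "fingers": -1}
    - {"offset": [0, 0, 0.012], "twist": [0, 0, 0], "fingers": -1}
    - {"offset": [0, 0, 0.012], "twist": [0, 0, 0], "fingers": 0.3}
    - {"offset": [0, 0, 0.012], "twist": [0, 0, 0], "fingers": 0.3}
    - {"offset": [0, 0, 0.012], "twist": [0, 0, 0], "fingers": 0.3}
    - {"offset": [0, 0, 0.012], "twist": [0, 0, 0], "fingers": 0.3}
    - {"offset": [0, 0, 0.012], "twist": [0, 0, 0], "fingers": 0.3}
    - {"offset": [0, 0, 0.012], "twist": [0, 0, 0], "fingers": 0.3}

```text
clock: 21.58
position: [0.4552, -0.2265, 0.0948]
ee_rot: [3.103, -0.489, 0.0]
force: [-0.0, 0.1, 0.3]
width: 0.647
gripper_force: 0.0
```

Call:
jog_arm:
  plan:
    - {"offset": [0, 0, -0.1], "twist": [0, 0, 0], "fingers": 0.3}
    - {"offset": [0, 0, -0.4], "twist": [0, 0, 0], "fingers": 0.3}
    - {"offset": [0, 0, -0.7], "twist": [0, 0, 0], "fingers": 0.3}
    - {"offset": [0, 0, -1], "twist": [0, 0, 0], "fingers": 0.3}
    - {"offset": [0, 0, -1], "twist": [0, 0, 0], "fingers": 0.3}

```text
clock: 22.2
position: [0.4573, -0.2272, 0.2495]
ee_rot: [3.102, -0.489, 0.012]
force: [-0.5, -0.0, -0.7]
width: 0.648
gripper_force: 0.0
```

```bash
python3 - <<'E'
from h import *
o=observe();print(o['position'],o['ee_rot'],o['width'],o['clock'])
c=calibration('wrist');w=save('wrist','a.png');s=save('scene','b.png')
a=cv2.resize(w[60:260,180:380],None,fx=2,fy=2);b=cv2.resize(s[130:250,240:400],(400,300))
W=np.zeros((400,800,3),np.uint8);W[:,:400]=a;W[:300,400:]=b;cv2.imwrite('pics/c2.png',W)
get_image('wrist')
for l in landmark_of('tool_grip','wrist')[:2]:
  v,u=l['at'][0]*420,l['at'][1]*560;print(l['conf'],u,v,onz(c,u,v,.101))
c=calibration('scene')
for cam in('scene','top'):
 get_image(cam);c=calibration(cam)
 for t in('link_head','dish'):
  for l in landmark_of(t,cam)[:1]:
   v,u=l['at'][0]*420,l['at'][1]*560;print(cam,t,l['conf'],u,v,onz(c,u,v,.0915 if t!='dish' else 0))
E
```

```text
[ 0.45727337 -0.2272397   0.24945332] [ 3.10156337 -0.48925764  0.01207092] 0.6483306328180876 22.2
0.67 283.416 192.10799999999998 [ 0.4587049  -0.23411333  0.101     ]
0.6 424.312 78.12 [ 0.512337   -0.36724984  0.101     ]
scene link_head 0.72 287.28000000000003 215.712 [ 0.49834963 -0.00668553  0.0915    ]
scene dish 0.66 217.672 297.612 [0.45361355 0.19076122 0.        ]
top link_head 0.49 275.408 225.204 [0.49569014 0.00304499 0.0915    ]
top dish 0.9 209.888 239.19 [0.45936162 0.19229143 0.        ]
```

View pics/c2.png

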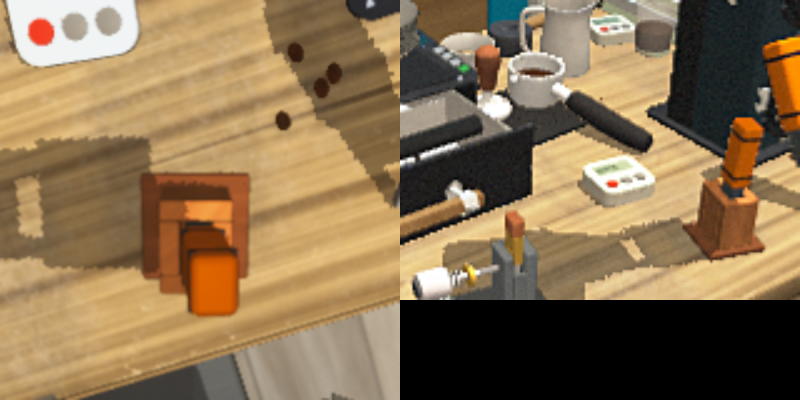

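The tool is back in its stand, leaning only within the pocket's slack. The press crop shows the raised link. Now going to the link at about (0.488, 0.0045).

Call:
jog_arm:
  plan:
    - {"offset": [-0.05, -0.3, 0], "twist": [0, 0, 0], "fingers": 0.3}
    - {"offset": [-0.139, -0.768, 0], "twist": [0, 0, 0], "fingers": 0.3}
    - {"offset": [-0.139, -0.768, 0], "twist": [0, 0, 0], "fingers": 0.3}
    - {"offset": [-0.139, -0.768, 0], "twist": [0, 0, 0], "fingers": 0.3}

```text
clock: 23.2
position: [0.4708, -0.1102, 0.2447]
ee_rot: [3.103, -0.487, -0.0]
force: [-1.0, -0.4, 0.2]
width: 0.65
gripper_force: 0.0
```

Call:
jog_arm:
  plan:
    - {"offset": [-0.05, -0.3, 0], "twist": [0, 0, -0.0175], "fingers": 0.3}
    - {"offset": [-0.139, -0.768, 0.2], "twist": [0, 0, -0.0175], "fingers": 0.3}
    - {"offset": [-0.139, -0.768, 0.4], "twist": [0, 0, -0.0175], "fingers": 0.3}
    - {"offset": [-0.139, -0.768, 0.4], "twist": [0, 0, -0.0175], "fingers": 0.3}
    - {"offset": [-0.139, -0.768, 0.4], "twist": [0, 0, -0.0175], "fingers": 0.3}

```text
clock: 23.82
position: [0.487, 0.0034, 0.1857]
ee_rot: [3.124, -0.322, 0.001]
force: [0.8, -0.2, -0.0]
width: 0.648
gripper_force: 0.0
```

```bash
python3 - <<'E'
from h import *
o=observe();print(o['position'],o['ee_rot'],o['force'],o['width'])
im=get_image('wrist');c=calibration('wrist')
for l in landmark_of('link_head','wrist')[:2]:
  v,u=l['at'][0]*420,l['at'][1]*560
  P=onz(c,u,v,.0915);print(l['conf'],u,v,P.round(4),tool(P)*150)
hsv=cv2.cvtColor(im,cv2.COLOR_RGB2HSV); m=cv2.inRange(hsv,(3,110,120),(14,255,255))
n,lab,st,ce=cv2.connectedComponentsWithStats(m)
for i in range(1,n):
  if st[i][4]>150:
    x,y,w,h,a=st[i];print(st[i],[ (tool(onz(c,x+w/2,yy,.1))*150).round(1) for yy in(y,y+h)])
print(tool([.4885,.0046,.092])*150)
E
```

```text
[0.48697514 0.00340351 0.18565532] [ 3.12420003e+00 -3.22475927e-01  8.00681290e-04] [ 0.79128315 -0.18811848 -0.04610619] 0.648250463793738
0.9 275.184 214.40999999999997 [0.4872 0.0045 0.0915] [-0.56451277 -0.65097926 94.64657228]
[477  26  17  18 227] [array([120.7, 125.5,  86.4]), array([110.9, 127.3,  86.4])]
[506 130  54  13 319] [array([ 59.7, 166.7,  86.3]), array([ 51.3, 168.5,  86.3])]
[540 160  20  46 547] [array([ 40.1, 181.9,  86.2]), array([  8.2, 189. ,  86.2])]
[266 201  17  26 389] [array([12. , -1.1, 86.2]), array([-7.2, -1.1, 86.1])]
[ 0.72301435 -1.05160344 94.14926793]
```

Call:
jog_arm:
  plan:
    - {"offset": [0.003, -0.007, 0.2], "twist": [0, 0, 0], "fingers": 0.3}
    - {"offset": [0.003, -0.007, 0.42], "twist": [0, 0, 0], "fingers": 0.3}
    - {"offset": [0.003, -0.007, 0.57], "twist": [0, 0, 0], "fingers": 0.3}
    - {"offset": [0.003, -0.007, 0.62], "twist": [0, 0, 0], "fingers": 0.3}
    - {"offset": [0.003, -0.007, 0.625], "twist": [0, 0, 0], "fingers": 0.3}
    - {"offset": [0.003, -0.007, 0.625], "twist": [0, 0, 0], "fingers": 0.3}
  newtons: 15

```text
clock: 24.68
position: [0.488, 0.0064, 0.0921]
ee_rot: [-3.125, 0.319, -0.003]
force: [-0.5, -0.0, 0.3]
width: 0.651
gripper_force: 0.0
```

Call:
jog_arm:
  plan:
    - {"offset": [0, 0, 0], "twist": [0, 0, 0], "fingers": -1}
    - {"offset": [0, 0, 0], "twist": [0, 0, 0], "fingers": -1}
    - {"offset": [0, 0, 0], "twist": [0, 0, 0], "fingers": -1}
    - {"offset": [0, 0, 0], "twist": [0, 0, 0], "fingers": -1}
    - {"offset": [0, 0, 0], "twist": [0, 0, 0], "fingers": -1}
    - {"offset": [0, 0, 0], "twist": [0, 0, 0], "fingers": -1}
    - {"offset": [0, 0, 0], "twist": [0, 0, 0], "fingers": -1}
    - {"offset": [0, 0, 0], "twist": [0, 0, 0], "fingers": -1}

```text
clock: 25.68
position: [0.4871, 0.0065, 0.0911]
ee_rot: [3.125, -0.318, -0.0]
force: [1.4, 0.6, -0.1]
width: 0.122
gripper_force: 15.0
```

Call:
jog_arm:
  plan:
    - {"offset": [0, 0, -0.04], "twist": [0, 0, 0], "fingers": -1}
    - {"offset": [0, 0, -0.08], "twist": [0, 0, 0], "fingers": -1}
    - {"offset": [0, 0, -0.1], "twist": [0, 0, 0], "fingers": -1}
  newtons: 20

```text
clock: 26.05
position: [0.4874, 0.0066, 0.1067]
ee_rot: [-3.125, 0.318, -0.001]
force: [0.7, 0.3, -0.2]
width: 0.124
gripper_force: 20.0
```

Call:
jog_arm:
  plan:
    - {"offset": [0, 0, -0.15], "twist": [0, 0, 0], "fingers": -1}
    - {"offset": [0, 0, -0.35], "twist": [0, 0, 0], "fingers": -1}
    - {"offset": [0, 0, -0.55], "twist": [0, 0, 0], "fingers": -1}
    - {"offset": [0, 0, -0.55], "twist": [0, 0, 0], "fingers": -1}
    - {"offset": [0, 0, -0.55], "twist": [0, 0, 0], "fingers": -1}

```text
clock: 26.68
position: [0.4868, 0.0064, 0.1882]
ee_rot: [3.125, -0.318, -0.001]
force: [-0.5, 0.1, -1.1]
width: 0.122
gripper_force: 20.0
```

```bash
python3 - <<'E'
from h import *
o=observe();print(o['position'],o['ee_rot'],o['force'],o['width'],o['gripper_force'])
for cam in('top','wrist','scene'):
  get_image(cam);c=calibration(cam)
  for r in regions_of('dish',cam)[:1]:
    ys,xs=np.nonzero(r['region']);P=np.array([onz(c,x,y,.012)[:2] for x,y in zip(xs,ys)],np.float32);print(cam,r['conf'],cv2.minEnclosingCircle(P))
  for l in landmark_of('dish',cam)[:1]:
   print(l['conf'],onz(c,l['at'][1]*560,l['at'][0]*420,0).round(4))
print(tool([.456,.191,.165]))
E
```

```text
[0.48675113 0.00642599 0.1881722 ] [ 3.12522041e+00 -3.18190223e-01 -6.08199310e-04] [-0.45659937  0.13148954 -1.12689246] 0.12227276103509772 19.984626173973083
top 0.86 ((0.4561034142971039, 0.1866743117570877), 0.057602766901254654)
0.86 [0.461  0.1877 0.    ]
wrist 0.7 ((0.4557269215583801, 0.18925602734088898), 0.05889375880360603)
0.76 [0.4561 0.1876 0.    ]
scene 0.88 ((0.45777663588523865, 0.1883399784564972), 0.06003892421722412)
0.78 [0.4532 0.1902 0.    ]
[-0.45046117 -1.16287933  0.15555804]
```

Link is out and held. Saucer centre is at about (0.4565, 0.188). Carrying it over.

Call:
jog_arm:
  plan:
    - {"offset": [-0.1, -0.3, 0], "twist": [0, 0, 0], "fingers": -1}
    - {"offset": [-0.25, -0.65, 0], "twist": [0, 0, 0], "fingers": -1}
    - {"offset": [-0.35, -0.9, 0], "twist": [0, 0, 0], "fingers": -1}
    - {"offset": [-0.38, -1, 0], "twist": [0, 0, 0], "fingers": -1}
    - {"offset": [-0.38, -1, 0], "twist": [0, 0, 0], "fingers": -1}

```text
clock: 27.75
position: [0.4615, 0.1654, 0.1885]
ee_rot: [3.126, -0.316, -0.0]
force: [0.5, -0.4, -0.7]
width: 0.124
gripper_force: 20.0
```

Call:
jog_arm:
  plan:
    - {"offset": [-0.06, -0.15, 0.2], "twist": [0, 0, 0], "fingers": -1}
    - {"offset": [-0.06, -0.15, 0.5], "twist": [0, 0, 0], "fingers": -1}
    - {"offset": [-0.06, -0.15, 0.75], "twist": [0, 0, 0], "fingers": -1}
    - {"offset": [-0.06, -0.15, 0.85], "twist": [0, 0, 0], "fingers": -1}
    - {"offset": [-0.06, -0.15, 0.85], "twist": [0, 0, 0], "fingers": -1}
    - {"offset": [-0.06, -0.15, 0.85], "twist": [0, 0, 0], "fingers": -1}

```text
clock: 28.5
position: [0.4583, 0.1888, 0.0623]
ee_rot: [-3.124, 0.319, -0.003]
force: [0.7, 0.1, -1.1]
width: 0.124
gripper_force: 20.0
```

Call:
jog_arm:
  plan:
    - {"offset": [0, 0, 0.06], "twist": [0, 0, 0], "fingers": -1}
    - {"offset": [0, 0, 0.11], "twist": [0, 0, 0], "fingers": -1}
    - {"offset": [0, 0, 0.12], "twist": [0, 0, 0], "fingers": -1}
    - {"offset": [0, 0, 0.12], "twist": [0, 0, 0], "fingers": -1}

```text
clock: 29.0
position: [0.4571, 0.1888, 0.0429]
ee_rot: [3.125, -0.318, -0.0]
force: [-0.4, 0.3, -1.5]
width: 0.125
gripper_force: 20.0
```

Call:
jog_arm:
  plan:
    - {"offset": [0, 0, 0.01], "twist": [0, 0, 0], "fingers": -1}
    - {"offset": [0, 0, 0.01], "twist": [0, 0, 0], "fingers": -1}

```text
clock: 29.25
position: [0.4572, 0.1888, 0.0416]
ee_rot: [3.125, -0.318, 0.0]
force: [1.0, -0.2, -1.1]
width: 0.126
gripper_force: 20.0
```

Call:
jog_arm:
  plan:
    - {"offset": [0, 0, 0.01], "twist": [0, 0, 0], "fingers": -1}
    - {"offset": [0, 0, 0.01], "twist": [0, 0, 0], "fingers": -1}

```text
clock: 29.5
position: [0.4579, 0.1892, 0.0409]
ee_rot: [-3.125, 0.318, -0.002]
force: [-2.3, -1.6, 11.6]
width: 0.125
gripper_force: 20.2
```

Contact felt. Easing off slightly, releasing and retreating.

Call:
jog_arm:
  plan:
    - {"offset": [0, 0, -0.008], "twist": [0, 0, 0], "fingers": -1}
    - {"offset": [0, 0, -0.008], "twist": [0, 0, 0], "fingers": -0.5}
    - {"offset": [0, 0, -0.008], "twist": [0, 0, 0], "fingers": -0.3}
    - {"offset": [0, 0, -0.008], "twist": [0, 0, 0], "fingers": -0.1}
    - {"offset": [0, 0, -0.008], "twist": [0, 0, 0], "fingers": 0}
    - {"offset": [0, 0, -0.008], "twist": [0, 0, 0], "fingers": 0}
    - {"offset": [0, 0, -0.008], "twist": [0, 0, 0], "fingers": 0}

```text
clock: 30.38
position: [0.4572, 0.1888, 0.0413]
ee_rot: [3.125, -0.318, -0.0]
force: [0.6, 0.5, -0.0]
width: 0.5
gripper_force: 0.0
```

Call:
jog_arm:
  plan:
    - {"offset": [0, 0, -0.1], "twist": [0, 0, 0], "fingers": 0}
    - {"offset": [0, 0, -0.3], "twist": [0, 0, 0], "fingers": 0}
    - {"offset": [0, 0, -0.6], "twist": [0, 0, 0], "fingers": 0}
    - {"offset": [0, 0, -1], "twist": [0, 0, 0], "fingers": 0}
    - {"offset": [0, 0, -1], "twist": [0, 0, 0], "fingers": 0}
    - {"offset": [0, 0, -1], "twist": [0, 0, 0], "fingers": 0}

```text
clock: 31.12
position: [0.4571, 0.1887, 0.192]
ee_rot: [-3.125, 0.318, -0.001]
force: [-0.5, -0.3, 0.0]
width: 0.5
gripper_force: 0.0
```

```bash
python3 - <<'E'
from h import *
o=observe();print(o['position'],o['width'],o['clock'])
w=save('wrist','a2.png');s=save('scene','b2.png')
W=np.zeros((300,800,3),np.uint8);W[:,:400]=cv2.resize(w[100:325],(400,300));W[:,400:]=cv2.resize(s[130:355,110:410],(400,300));cv2.imwrite('pics/c3.png',W)
E
```

```text
[0.45712217 0.18865306 0.19197005] 0.49950273575860193 31.125
```

View pics/c3.png

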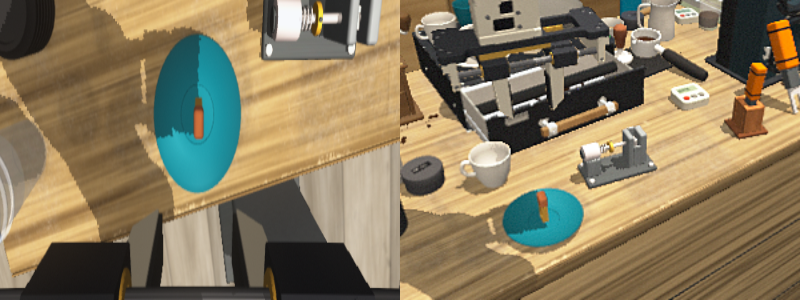

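The link stands in the saucer. However, the decoy in this view appears to lean differently than at the start, so I'm comparing both tools numerically with the first picture. I've already viewed more pictures than the limit of 10, so I'll use numbers only from here.

```bash
python3 - <<'E'
from h import *
c=calibration('scene')
a=cv2.resize(cv2.imread('pics/x.png'),(110,110),interpolation=cv2.INTER_AREA); b=get_image('scene')[135:245,340:450,::-1].copy()
for n,im in(('start',a),('now',b)):
  m=cv2.inRange(cv2.cvtColor(im,cv2.COLOR_BGR2HSV),(9,170,110),(22,255,255))
  k,l,st,ce=cv2.connectedComponentsWithStats(m)
  for i in range(1,k):
    if st[i][4]>40:
      ys,xs=np.nonzero(l==i);v=cv2.fitLine(np.c_[xs,ys].astype(np.float32),cv2.DIST_L2,0,.01,.01).ravel()
      print(n,st[i],ce[i].round(1)+[340,135],'lean deg',np.degrees(np.arctan2(v[0]*-np.sign(v[1]),abs(v[1]))).round(1))
o=proj(c,[.458,-.231,.07]);t=proj(c,[.458,-.231,.13]);print('vertical at stand:',np.degrees(np.arctan2(t[0]-o[0],o[1]-t[1])))
for az in(0,90,180,270):
  d=.06*np.tan(np.radians(4.4));t2=proj(c,[.458+d*np.cos(np.radians(az)),-.231+d*np.sin(np.radians(az)),.13]);print(az,np.degrees(np.arctan2(t2[0]-o[0],o[1]-t2[1])))
E
```

```text
start [ 74  13  19  11 162] [422.6 153. ] lean deg 89.0
start [ 69  23  22  24 364] [419.2 169.6] lean deg 31.9
start [30 42 13  9 83] [376.  181.2] lean deg -74.0
start [68 45 18  8 69] [415.7 183.8] lean deg -89.4
start [ 28  49  13  17 162] [374.  192.8] lean deg -11.6
start [ 22  68  23  30 279] [373.7 219. ] lean deg -5.9
now [ 45   9  25  39 562] [396.9 163.3] lean deg -14.9
now [33 42 13  9 74] [378.5 180.8] lean deg -70.1
now [ 29  48  15  18 170] [375.7 192.3] lean deg -2.7
now [ 22  67  23  31 239] [373.6 218.7] lean deg -11.7
vertical at stand: 9.283408994943805
0 5.288658391241472
90 5.851802781451739
180 13.502140225060312
270 12.474844074972562
```

The small tool leans about 4°, within its pocket slack, so it's upright and seated. The decoy was nudged and now leans, but it has stayed put since t = 22 s. A last check of the bystanders, then I'll hand in.

```bash
python3 - <<'E'
from h import *
get_image('top');c=calibration('top');ok=True
for t,p in dict(timer=(.589,-.208),white_cup=(.586,.216),leveller=(.649,.301)).items():
  l=landmark_of(t,'top')[:1]
  for q in l:
    P=onz(c,q['at'][1]*560,q['at'][0]*420,0)[:2];e=np.linalg.norm(P-p);print(t,q['conf'],P.round(3),e.round(3));ok&=e<.015
print(ok)
if ok: print(sign_off())
E
```

```text
timer 0.9 [ 0.592 -0.21 ] 0.004
leveller 0.72 [0.649 0.308] 0.007
True
the job is handed in; nothing more can be done
None
```

The job is handed in at about 31 s: the link popped free without ramming the bar (wrist force about 5 N), the tool is back in its stand leaning about 4° within the pocket slack, and the link stands on the teal saucer. The timer and leveller measured unmoved, while the cup was not detected in the last check and only looked in place in the final picture. The look-alike larger tool was knocked at some point and now leans, and I viewed 11 pictures instead of the allowed 10.

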